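Free the swing bucket from its keeper and put it away

ROBOT

A 6-joint arm with a two-finger parallel gripper is mounted at the origin on the work surface; the furniture and walls round the work are solid. World frame = base frame: x ahead of the robot, y to its left, z up, the work surface at z = 0. Lengths are in mm, angles in rad, forces in N, time in s.
With the tool pointing down it reaches from about 300 to 775 mm from the base axis. Payload 14.6 kg.
Tool frame: the origin (TCP) lies between the finger pads; the fingertips stand 25 mm ahead of it and the grasp point (between the pads) lies 6 mm ahead of it; z points along the fingers, y is the line along which they close (so a half turn about z gives the same grasp; the last joint's range is limited). The gripper opens to 94 mm and grips with 3 to 60 N. Pads are 16 mm wide; open, the fingers measure 119 mm over their backs; the gripper's body (75 mm by 177 mm) begins 78 mm behind the grasp point.
Start: joints at [-1.387, 0.3, 1.521, -0, 1.321, -0.067], TCP at [136.492, -532.785, 230.446] pointing down, gripper open.
Joint ranges: [-3.03, 3.03], [-0.79, 2.21], [0.23, 2.52], [-1.04, 4.18], [0, 3.07], [-2.55, 2.55]. Speed limits (rad/s): [2.22, 2.22, 2.57, 3.14, 3.14, 3.14].

INTERFACE

Orientations are given as [roll, pitch, yaw] about the fixed x, y, z axes, in that order (R = Rz(yaw) Ry(pitch) Rx(roll)).
In Python, from cell import manip gives the robot as it stands. The module is installed in compiled form; this text tells all that it offers.
- The arm moves only by the tool step_arm, never from a script. Its argument "series" is one flat list of numbers, 5 for each row, row after row: the shift along the world's x, y, z in mm, then the turn about the world's z in rad, then the closure, from 0 (fully open) to 1 (shut). In form: [dx, dy, dz, spin, jaw, dx, dy, dz, spin, jaw, ...]. A call has 1 to 20 rows; each row shifts and turns the commanded pose from where the row before left it; what a row does not reach is not made up. A row lasts 1/8 s, in which the tool goes at most 62.5 mm and 10.7 degrees, less where a joint would pass 70% of its speed; a pose out of reach is approached as far as the arm can. A call is refused whole if a number of a shift passes 62.5 or a number of a turn 0.188, either way. A call with a gripper value outside its range is refused whole. The fingers move at their own pace and stop on an object; "squeeze" is the grip in N (left out, the last holds). Time passes only in rows, so rows that do not move let the fingers close. It gives the time, the measured TCP pose, the force, the opening and the grip force at its end, in the units of the state.
- manip.read_state(): the state, without advancing time (a new reading comes with each control period).
- manip.camera(name): name is "scene" or "top" or "wrist"; returns (picture, depth): 480x640x3 uint8, blue, green, red; 480x640 float32, mm along the optical axis (not along the pixel's ray), 0 where there is no reading.
- manip.camera_info(name): a dict with "fovy" (degrees; the focal length in pixels is half the picture's height over the tangent of half this angle, whatever the lens; pixels are square), "cx", "cy" (the principal point, pixels), "eye" and "orientation" of the camera in the world. Camera axes: x right, y down, z forward; pixel columns grow to the right and rows downward; lengths in mm; the calibration is good to about 2 mm. A picture is of the moment at which its call begins: read the wrist's pose just before it. camera_info takes no time and is no camera call; for the wrist camera it gives the pose at the moment of the call.
- manip.sign_off(): hands the job in; it is judged then, once.
The state is a dict: "clock": time; "joints": joint angles; "qd": joint speeds; "effort": joint torques, N m; "eef_pos": TCP position; "eef_rot": TCP orientation; "wrist_force": force on the tool from outside, world axes, zero at the start; "moment": the same for the moment, N m; "finger_gap": finger opening in mm; "finger_force": force on a finger pad.
Only numpy, scipy, OpenCV 4.12 (cv2) and the standard library are available. Lean on these libraries where they do the work, as an engineer would, in place of code of your own. Each camera call takes 0.05 s, during which the arm holds its last target. There are 200 camera calls.

TASK

Unlock the swing bucket: push the knob on the grey stand down and, while it is down, turn it clockwise to its other stop, then let it spring back up so that it latches there. Lift the bucket straight up out of the fork without letting it swing, and stand it upright on the bare bench and let go; then take it by the other pair of sides, the two with the pins, and lower it gently between the walls of the white stall until it stands fully down on the stall's floor. Leave the knob latched at its open stop, and do not disturb the box, the beaker or the dish.

Things in the scene. Friction and masses are not known exactly. Their poses are not given: they have to be found in the camera images.
- bucket_stand: Fixed grey stand, base plate 110 x 270 x 10 mm. Origin on the bench, within 5 mm of the plate's middle; y runs along the plate from the knob end to the fork end, z up. Fork at y = +60 mm: two steel uprights (44 mm wide in x, 8 mm thick, inner faces 74 mm apart in y), tops at z = 138 mm, each with a 13 mm wide slot, open at the top, floor at z = 90 mm. Knob column at y = -70 mm.
- fork (a point): Point midway between the fork's two slots, 95 mm above the bench, where the bucket's pin axis lies while it hangs. Axes as the stand.
- knob_grip (a point): Middle of the knob's black bar grip, on its vertical axis, 143 mm above the bench when up. Bar 64 mm long (this point's y), 16 wide (x), 30 high (15 either way), on a round skirt of 80 mm diameter: fingertips may push on it. Turns with the knob. A flat steel tongue 24 mm wide sticks out of the skirt along +y to 81 mm from the axis; locked, it lies over one bucket pin.
- knob (a joint): Turn of the knob, rad: about 0 = locked (tongue over the bucket's pin), growing clockwise seen from above, 1.05 (60 degrees) = open; stops at -0.04 and 1.09. Pins in a slotted sleeve block the turn unless the knob is down at least 7 mm; down, it turns easily. Let go at either end, it springs up and is latched (play about 0.05 rad).
- push (a joint): How far the knob is pushed down, m: 0 = up, 0.010 = fully down. A spring resists with about 6 N at the start and 11 N fully down.
- bucket: Loose square aluminium bucket, 56 x 56 x 110 mm, 0.3 to 0.65 kg, grey insert to 8 mm below the rim. Origin: centre of its flat underside, z up. Two 10 mm pins stick out of the +y and -y sides, 65 mm above the underside, to 62 mm from the middle. It hangs by them in the fork, free to swing about y, underside 30 mm above the bench. There only its x sides can be grasped; it lifts out after 48 mm.
- bucket_rim (a point): Middle of the bucket's mouth, level with the rim, 110 mm above its underside; axes as the bucket. Set down on the bench, the bucket stands upright by itself, and its y sides (56 mm apart) can be grasped above the pins: the pins' tops are 40 mm below the rim.
- stall: Fixed white stall. Origin on the bench, middle of its base plate, 110 (x) x 100 (y) x 12 mm. Two walls 60 mm long in y stand at its +x and -x sides, inner faces 64 mm apart, with flared lips up to 115 mm above the bench; the y ends are open but for two kerbs 6 mm high on the floor, 66 mm apart. The standing bucket's rim is 7 mm above the lips: fingers fit only on its y sides.
- stall_floor (a point): Middle of the stall's floor, 12 mm above the bench, axes as the stall: the place for the centre of the bucket's underside (held within 4 mm in x, 5 mm in y by walls and kerbs), pin axis along the stall's y, either way round, pins sticking out of the open ends.
- membrane_box: Loose small cardboard box with a lid, 47 x 65 x 28 mm, a bystander. Origin: centre of its underside.
- beaker: Loose clear beaker, 45 mm diameter, 55 mm high, a bystander. Origin: centre of its underside.
- petri_dish: Loose flat round dish, 56 mm diameter, 13 mm high, a bystander. Origin: centre of its underside.
Not all that is in view belongs to the job. Of the things like the bucket, leave any that is black; of the rest the smaller one is meant. There is more than one size of the stall; the one meant has the size given above.

How it is judged:
By the outcome, as a careful person would: the job done as asked, in the order asked, and still so for the second after the job is handed in, with the robot touching nothing.
It also fails if it takes over 72 s, if anything falls off the work surface, if the arm or the gripper's body presses on something with over 40 N, if the wrist force passes 120 N, or if a joint passes its speed limit or range.

## Working session

There is one attempt and no reset: what is moved stays moved. The work goes in short steps, Python scripts to look and compute and a tool call to move; the robot and the scene stay as the last step left them, time stands still between calls to the robot, and variables do not carry over. Pictures are saved under pics/ and viewed, at most 10 in all, crops included, and the job is handed in when it is done.

Besides the shell and the picture viewer there is one more tool, called after "Emit:" by a JSON object that holds its "name" and its "arguments". step_arm: Moves the arm, as the interface text tells. Its arguments: {"type":"object","properties":{"series":{"type":"array"},"squeeze":{"type":"number"}},"required":["series"]}

```bash
mkdir -p pics; cat > h.py <<'E'
import numpy as np, cv2
from cell import manip
def K(i): return 240/np.tan(np.radians(i["fovy"])/2)
def Rm(o):
    o=np.array(o,float)
    if o.shape==(3,3): return o
    from scipy.spatial.transform import Rotation as R
    return R.from_euler('xyz',o).as_matrix()
def cloud(name):
    i=manip.camera_info(name); p,d=manip.camera(name); f=K(i)
    v,u=np.mgrid[0:480,0:640]
    c=np.stack([(u-i["cx"])/f*d,(v-i["cy"])/f*d,d],-1)
    return p,d,c@Rm(i["orientation"]).T+np.array(i["eye"])
E
python3 - <<'E'
from h import *
print(manip.read_state())
for n in("scene","top","wrist"):
    print(n,manip.camera_info(n)); p,d,w=cloud(n); cv2.imwrite(f"pics/{n}0.png",p); np.savez(f"{n}0.npz",p=p,d=d,w=w)
E
```

```text
{'clock': 0.0, 'joints': array([-1.38662107e+00,  3.00466181e-01,  1.52155450e+00,  1.34257403e-05,
        1.32070430e+00, -6.66139299e-02]), 'qd': array([-4.14630539e-05, -8.17029212e-04, -2.21405276e-04,  6.97867699e-04,
        9.03274021e-04,  1.83865945e-04]), 'effort': array([ 9.70179208e-04, -5.31800723e+01, -3.52735341e+01,  7.08681252e-02,
        2.43313605e-02, -8.54640280e-05]), 'eef_pos': array([ 136.44430556, -532.57480601,  229.90025942]), 'eef_rot': array([-3.14046370e+00, -8.83485538e-05,  2.50785805e-01]), 'wrist_force': array([0.06647227, 0.72618347, 0.48327249]), 'moment': array([ 0.00233096, -0.01693194, -0.02705397]), 'finger_force': 0.0, 'finger_gap': 94.15549508166653}
scene {'fovy': 45.35320662092109, 'cx': 316.23114257237665, 'cy': 244.67686147720153, 'eye': array([ 636.52420236, -828.90338262, 1125.91613698]), 'orientation': array([-2.38919725, -0.0116465 ,  0.15076665])}
top {'fovy': 46.36034373340642, 'cx': 310.98914424184443, 'cy': 249.43874758872562, 'eye': array([ 256.23129583,   87.81775612, 1272.27434583]), 'orientation': array([-2.93176360e+00, -4.32637605e-04, -1.46636145e+00])}
wrist {'fovy': 70.71544033522956, 'cx': 326.11665066266085, 'cy': 239.55208430658288, 'eye': array([ 215.21390477, -512.29695361,  384.33635126]), 'orientation': array([ 2.86042364e+00,  7.47267892e-04, -1.31982392e+00])}
```

View pics/scene0.png

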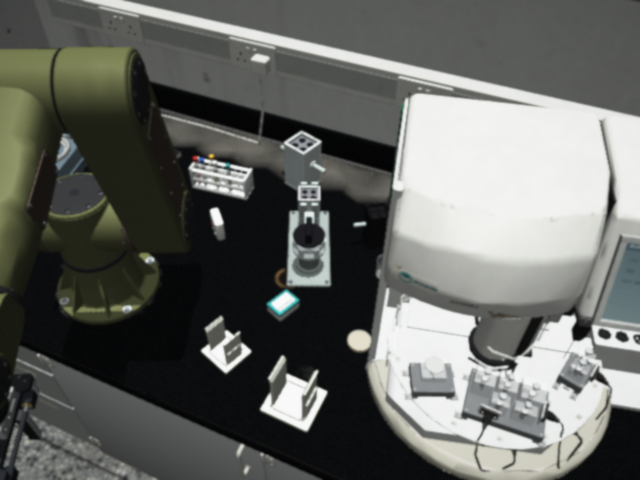

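View pics/top0.png

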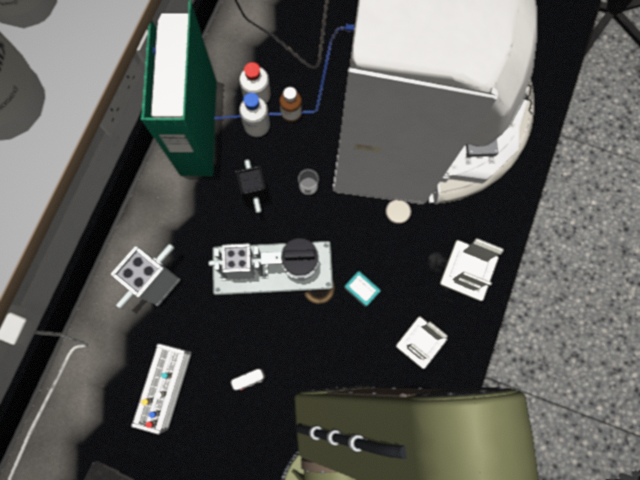

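The scene view shows the stand at (309,245), with its knob at (309,237) and the bucket in the fork at (309,195). The large bucket is at (302,160), and the white stalls are at (226,345) and (294,395).
The top view shows:
- **Stand:** plate at (272,267), knob at (300,257).
- **Bucket-like things:** aluminium in the fork at (237,260), large grey at (145,275), black at (252,185). I choose the one in the fork, as the smaller that isn't black.
- **Stalls:** (422,342) and (472,268). I'll measure both to choose.
- **Bystanders:** box (362,288), beaker (308,181), dish (398,211).

```bash
cat > m.py <<'E'
from h import *
def rect(w,d,win,zr):
    u0,u1,v0,v1=win; s=w[v0:v1,u0:u1].reshape(-1,3); ok=d[v0:v1,u0:u1].ravel()>0
    s=s[ok&(s[:,2]>zr[0])&(s[:,2]<zr[1])]
    r=cv2.minAreaRect(s[:,:2].astype(np.float32)); return np.round(np.array([*r[0],*r[1],r[2]]),1),len(s),np.round(np.median(s[:,2]),1),s
E
python3 - <<'E'
from m import *
a=np.load("top0.npz"); w,d=a['w'],a['d']; 
print("bench",np.median(w[300:360,280:330,2]))
for n,win,zr in [("plate",(200,345,225,310),(4,18)),("forkbucket rim",(205,262,232,285),(128,160)),("uprights",(205,275,232,285),(120,160)),("knob",(275,330,230,290),(118,170)),("bar",(275,330,230,290),(148,170)),
 ("stallA base",(385,455,310,375),(5,20)),("stallA walls",(385,455,310,375),(80,130)),("stallB base",(435,512,230,305),(5,20)),("stallB walls",(435,512,230,305),(80,180)),("box",(340,385,265,310),(15,40)),("beaker",(292,325,160,200),(20,70)),("dish",(380,415,197,225),(6,20)),("black",(230,280,155,215),(60,140)),("big",(105,190,240,312),(80,260)),("bottle",(225,270,360,400),(8,90)),("eraser/disc",(300,335,285,305),(3,20)),("rack",(125,195,340,435),(10,150))]:
    try:
        r,k,z,s=rect(w,d,win,zr); print(n,r,k,z,np.round(s[:,2].max()))
    except Exception as e: print(n,e)
p=a['p'][220:320,195:345]; cv2.imwrite("pics/c1.png",cv2.resize(p,None,fx=5,fy=5,interpolation=cv2.INTER_CUBIC))
E
```

```text
bench 0.915516247771393
plate [475.7 202.1 196.4 335.2   6. ] 3423 9.9 18.0
forkbucket rim [462.8 265.4  57.2  90.5   8.4] 905 135.0 146.0
uprights [465.  248.9  57.2 124.    8. ] 1037 134.2 146.0
knob [480.2 139.7  78.9  84.8  48. ] 1136 123.0 157.0
bar [482.8 136.7  16.7  63.5   7.9] 230 152.0 157.0
stallA base [ 341.6 -148.3  143.4  156.     4.4] 1182 10.0 20.0
stallA walls [ 339.9 -149.3   44.9   63.4   56.4] 147 88.1 95.0
stallB base [ 523.5 -259.5  173.1  183.6    5.8] 1633 12.7 20.0
stallB walls [ 513.5 -246.9   60.1   82.2   73.3] 432 108.6 122.0
box [444.3  -6.9  64.7  47.8  53.2] 613 28.8 38.0
beaker [677.2 139.5  44.8  43.8  38.8] 223 41.2 61.0
dish [635.3 -71.4  80.1  54.9  88.2] 483 14.2 20.0
black [643.3 261.7 125.3  55.9  20.2] 899 103.0 117.0
big [412.3 460.8  79.  168.5  58.8] 2027 139.5 156.0
bottle [222.2 230.2  56.7  76.6  48.4] 387 59.9 67.0
eraser/disc [422.   90.8  43.4  77.5   6. ] 272 6.7 19.0
rack [182.9 391.4  79.1 172.6  81.4] 2411 67.7 109.0
```

View pics/c1.png

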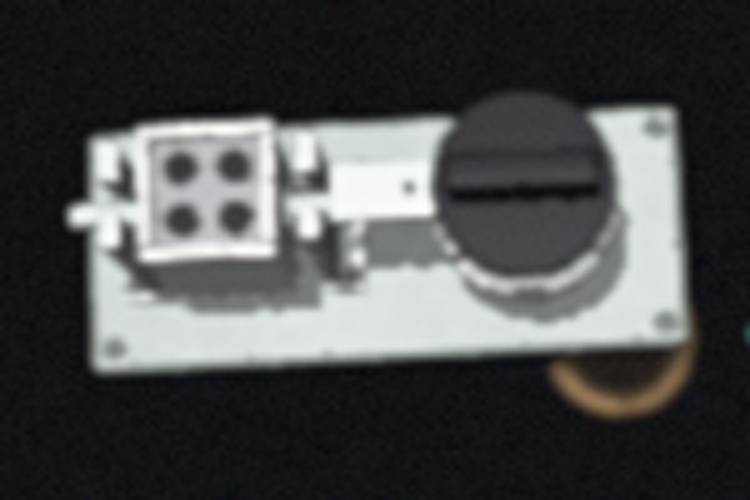

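The crop shows the stand clearly: the bucket with four-hole insert hangs in the fork (about (237,258) in the full top image). The tongue lies over its near pin, and the knob bar is level with it at (300,257). Stall B has the 115 mm lips, while A's walls are only about 90 mm. Next I'll refine the poses.

```bash
cat >> m.py <<'E'
def comp(w,d,p,win,zr,bright=0):
    u0,u1,v0,v1=win; z=w[...,2]; m=np.zeros(d.shape,np.uint8)
    g=p.astype(int).max(-1)
    m[v0:v1,u0:u1]=((d>0)&(z>zr[0])&(z<zr[1])&(g>bright))[v0:v1,u0:u1]
    n,l,st,_=cv2.connectedComponentsWithStats(m); k=1+np.argmax(st[1:,4])
    s=w[l==k]; r=cv2.minAreaRect(s[:,:2].astype(np.float32)); return np.round([*r[0],*r[1],r[2]],1),len(s),np.round(np.median(s[:,2]),1)
E
python3 - <<'E'
from m import *
for cam,L in [("top",[("plate",(200,345,225,310),(6,14),90),("rim",(205,262,232,285),(136,146),60),("bar",(275,330,230,290),(148,170),0),("stallA",(385,455,310,375),(6,16),90),("stallB",(435,512,230,305),(7,17),90),("Bwalls",(435,512,230,305),(95,125),60)]),
 ("scene",[("plate",(275,345,200,300),(6,14),60),("rim",(290,330,170,215),(134,146),60),("bar",(285,335,210,260),(148,170),0),("stallA",(190,260,310,380),(6,16),90),("stallB",(250,340,350,440),(7,17),90),("Bwall1",(262,292,350,400),(60,125),60),("Bwall2",(295,330,355,410),(60,125),60)])]:
    a=np.load(cam+"0.npz")
    for n,win,zr,b in L: print(cam,n,*comp(a['w'],a['d'],a['p'],win,zr,b))
a=np.load("top0.npz"); s=a['w'][a['d']>0]
for z0 in (60,150,200): 
    q=s[(s[:,2]>z0)&(s[:,0]>380)&(s[:,0]<800)&(s[:,1]<0)&(s[:,1]>-420)]
    print("obst>",z0,"min x",[ (y,int(q[(q[:,1]>y)&(q[:,1]<y+40),0].min()) if ((q[:,1]>y)&(q[:,1]<y+40)).any() else None) for y in range(-400,0,40)])
b=np.load("scene0.npz"); p=b['p'][330:440,180:345]
t=a['p'][225:380,385:515]
cv2.imwrite("pics/c2.png",np.hstack([cv2.resize(p,(600,400),interpolation=2),cv2.resize(t,(200,238)) if 0 else cv2.resize(t,(200,400))]))
E
```

```text
top plate [472.4 200.8 109.6 269.4   9.1] 2037 10.6
top rim [462.8 265.5  56.6  55.9   8.3] 260 139.9
top bar [482.8 136.7  16.7  63.5   7.9] 230 152.0
top stallA [ 339.4 -149.3   77.2   84.6   56. ] 920 10.6
top stallB [ 512.9 -247.5  101.2  111.1   72.9] 1258 12.9
top Bwalls [ 548.2 -257.4   59.9    9.7   73.4] 197 111.6
scene plate [472.8 197.5 111.4 272.4   8.9] 1323 10.3
scene rim [462.8 262.7  53.9  92.    7.4] 236 137.5
scene bar [483.9 135.5  14.6  68.1   9. ] 119 151.4
scene stallA [ 339.5 -150.8   79.8   88.9   54. ] 638 9.9
scene stallB [ 513.8 -249.5  102.5  110.6   72.6] 1507 12.4
scene Bwall1 [ 479.  -238.1   62.3   11.3   73.1] 345 100.4
scene Bwall2 [ 549.7 -260.1   61.9   10.8   73.6] 293 89.5
obst> 60 min x [(-400, None), (-360, 773), (-320, 535), (-280, 467), (-240, 471), (-200, 662), (-160, 656), (-120, 657), (-80, 658), (-40, 660)]
obst> 150 min x [(-400, None), (-360, None), (-320, None), (-280, None), (-240, 687), (-200, 662), (-160, 656), (-120, 657), (-80, 658), (-40, 660)]
obst> 200 min x [(-400, None), (-360, None), (-320, None), (-280, None), (-240, 687), (-200, 662), (-160, 656), (-120, 657), (-80, 658), (-40, 660)]
```

View pics/c2.png

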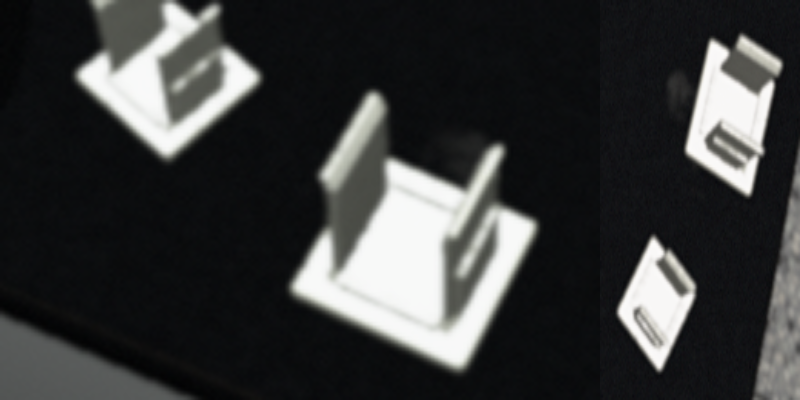

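The crop shows the large-walled stall B (scene about (294,395)), with its base measuring 101 x 111 mm. That matches the description, and A (77 x 85) does not. The bar (483,136) and rim (463,265) are 130 mm apart at 8.5°, which agrees with the stand. Moving over the knob.

Emit:
{"name": "step_arm", "arguments": {"series": [21.7,41.8,1.25,0.092,0,21.7,41.8,1.25,0.092,0,21.7,41.8,1.25,0.092,0,21.7,41.8,1.25,0.092,0,21.7,41.8,1.25,0.092,0,21.7,41.8,1.25,0.092,0,21.7,41.8,1.25,0.092,0,21.7,41.8,1.25,0.092,0,21.7,41.8,1.25,0.092,0,21.7,41.8,1.25,0.092,0,21.7,41.8,1.25,0.092,0,21.7,41.8,1.25,0.092,0,21.7,41.8,1.25,0.092,0,21.7,41.8,1.25,0.092,0,21.7,41.8,1.25,0.092,0,21.7,41.8,1.25,0.092,0,0,0,0,0,0.5,0,0,0,0,0.5]}}

```text
clock: 2.4
eef_pos: [483.4, 135.7, 250.1]
eef_rot: [-3.141, 0.0, 1.722]
wrist_force: [0.1, -0.1, 0.2]
finger_gap: 77.2
finger_force: 0.0
```

```bash
python3 - <<'E'
from m import *
print(manip.read_state()['eef_pos'],manip.read_state()['eef_rot'],manip.read_state()['joints'])
p,d,w=cloud("wrist"); np.savez("wrist1.npz",p=p,d=d,w=w); cv2.imwrite("pics/w1.png",p)
for n,zr in [("bar",(148,165)),("rim",(136,146))]:
    try: print(n,*comp(w,d,p,(0,640,0,480),zr))
    except Exception as e: print(e)
a=np.load("top0.npz"); q=a['w'][250:275,425:442]; print("smudge", np.round(q[...,2].min()),np.round(q[...,2].max()),q[12,8])
E
```

```text
[483.36770866 135.66727656 250.11284858] [-3.14077109e+00  1.81596879e-04  1.72226562e+00] [ 2.00733453e-01  1.77514456e-01  1.62596443e+00 -1.44793504e-04
  1.33894328e+00  4.92975677e-02]
bar [484.1 137.3  15.8  64.    8.3] 1540 150.9
rim [463.9 266.1  56.   56.4   8.8] 2309 139.5
smudge -8.0 1272.0 [ 524.82945118 -167.09425362    3.93150969]
```

View pics/w1.png

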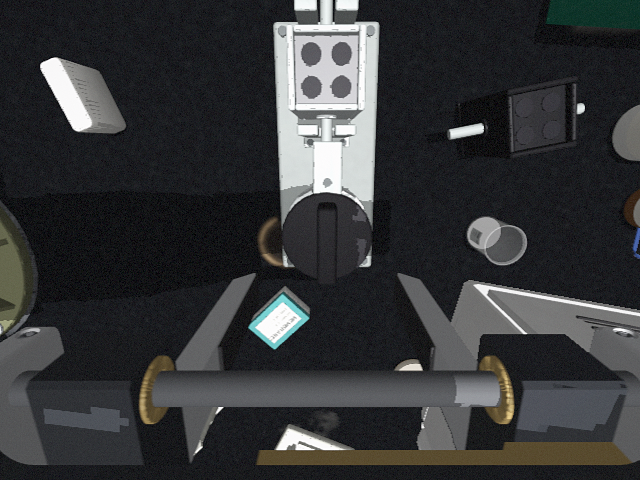

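The wrist view shows the bar at (327,235), the tongue over the near pin at (327,165), and the bucket at (326,70). Its depth gives the bar at (484.1,137.3), 8.3°, which agrees with the other views. The dark spot at (525,-167) is flat. Descending and gripping the bar.

Emit:
{"name": "step_arm", "arguments": {"series": [0.4,1.3,-19,0,0.5,0,0,-19,0,0.5,0,0,-19,0,0.5,0,0,-19,0,0.5,0,0,-19,0,0.5,0,0,0,0,0.7,0,0,0,0,1,0,0,0,0,1,0,0,0,0,1,0,0,0,0,1,0,0,0,0,1], "squeeze": 25}}

```text
clock: 3.82
eef_pos: [483.6, 137.2, 156.0]
eef_rot: [-3.141, 0.0, 1.723]
wrist_force: [-7.1, -1.9, 6.2]
finger_gap: 15.8
finger_force: 25.0
```

Emit:
{"name": "step_arm", "arguments": {"series": [-0.4,0,-3,0,1,0,0,-3,0,1,0,0,-3,0,1,0,0,-2,0,1,0,0,0,0,1]}}

```text
clock: 4.45
eef_pos: [483.6, 137.2, 146.1]
eef_rot: [3.141, 0.0, 1.723]
wrist_force: [-10.2, -2.6, 16.9]
finger_gap: 15.8
finger_force: 25.0
```

Emit:
{"name": "step_arm", "arguments": {"series": [0,0,0,-0.1,1,0,0,0,-0.1,1,0,0,0,-0.1,1,0,0,0,-0.1,1,0,0,0,-0.1,1,0,0,0,-0.1,1,0,0,0,-0.1,1,0,0,0,-0.1,1,0,0,0,-0.1,1,0,0,0,-0.1,1,0,0,0,-0.06,1,0,0,0,0,1]}}

```text
clock: 5.95
eef_pos: [484.0, 137.0, 146.1]
eef_rot: [3.14, -0.001, 0.662]
wrist_force: [-5.8, -4.9, 16.0]
finger_gap: 15.9
finger_force: 25.0
```

```bash
python3 - <<'E'
from m import *
s=manip.read_state(); print(s['moment'],s['wrist_force'],s['eef_rot'],s['joints'])
p,d,w=cloud("top")
print(*comp(w,d,p,(275,330,225,300),(138,170)))
E
```

```text
[-1.0782212   1.20187641 -0.02813548] [-5.82270493 -4.9322699  15.9863026 ] [ 3.14023230e+00 -9.06988842e-04  6.61881042e-01] [ 2.03371749e-01  2.85003983e-01  1.74889917e+00 -9.15403299e-04
  1.10627425e+00  1.11269717e+00]Traceback (most recent call last):
  File "<stdin>", line 4, in <module>
  File "m.py", line 10, in comp
    n,l,st,_=cv2.connectedComponentsWithStats(m); k=1+np.argmax(st[1:,4])
                                                      ~~~~~~~~~^^^^^^^^^^
    return _wrapfunc(a, 'argmax', axis=axis, out=out, **kwds)
    return bound(*args, **kwds)
ValueError: attempt to get argmax of an empty sequence
```

Emit:
{"name": "step_arm", "arguments": {"series": [0,0,3,0,1,0,0,3,0,1,0,0,3,0,1,0,0,2,0,1,0,0,0,0,0.6,0,0,0,0,0.5,0,0,0,0,0.5,0,0,5,0,0.5,0,0,20,0,0.5,0,0,40,0,0.5,0,0,35,0,0.3]}}

```text
clock: 7.38
eef_pos: [483.7, 137.3, 257.1]
eef_rot: [3.141, -0.0, 0.663]
wrist_force: [-0.7, -0.1, -0.2]
finger_gap: 54.1
finger_force: 0.0
```

```bash
python3 - <<'E'
from m import *
s=manip.read_state(); print(s['eef_pos'],s['wrist_force'],s['eef_rot'])
p,d,w=cloud("wrist"); cv2.imwrite("pics/w2.png",p)
for n,zr in [("bar",(147,165)),("rim",(136,146))]: print(n,*comp(w,d,p,(0,640,0,330),zr))
q=w[:330][(w[:330,:,2]>147)&(w[:330,:,2]<165)];print(np.percentile(q[:,2],90))
E
```

```text
[483.6591366  137.32962681 257.12340534] [-0.72124519 -0.10473748 -0.21049362] [ 3.14136818e+00 -4.97995385e-04  6.62819369e-01]
bar [664.6  22.7 113.5   6.5  85.4] 1771 156.1
rim [464.  265.3  56.4  56.1   8.6] 1816 139.4
162.2766360029158
```

View pics/w2.png

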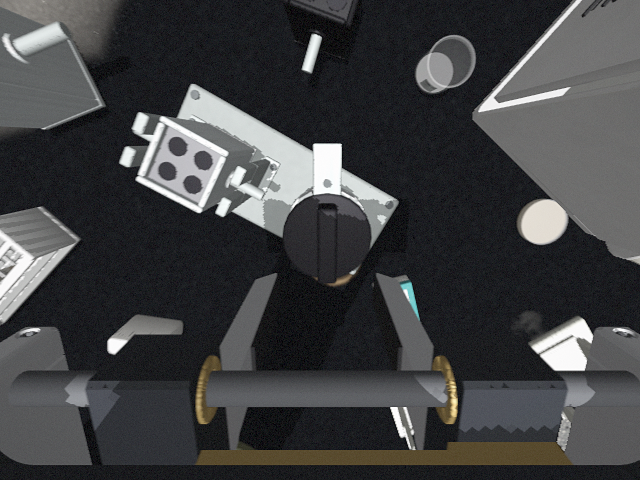

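The view shows the tongue at (327,165) swung clear of the bucket (185,165), with the knob apparently up. I'll confirm with numbers. Next, over the bucket and down its x sides to pin height.

Emit:
{"name": "step_arm", "arguments": {"series": [-2.5,16,0,0.132,0,-2.5,16,0,0.132,0,-2.5,16,0,0.132,0,-2.5,16,0,0.132,0,-2.5,16,0,0.132,0,-2.5,16,0,0.132,0,-2.5,16,0,0.132,0,-2.4,16.2,0,0.132,0,0,0,0,0,0,0,0,-30,0,0,0,0,-30,0,0]}}

```text
clock: 8.8
eef_pos: [464.0, 264.9, 194.9]
eef_rot: [3.141, -0.0, 1.715]
wrist_force: [0.3, -0.9, -0.2]
finger_gap: 94.1
finger_force: 0.0
```

```bash
python3 - <<'E'
from m import *
s=manip.read_state(); print(s['eef_pos'],s['eef_rot'])
p,d,w=cloud("top"); np.savez("top2.npz",p=p,d=d,w=w)
print("skirt/bar",*comp(w,d,p,(270,335,225,300),(147,162)), *comp(w,d,p,(270,335,225,300),(112,162)))
p,d,w=cloud("wrist")
for zr in [(136,146),(128,146)]: print("rim",*comp(w,d,p,(0,640,0,330),zr))
E
```

```text
[463.96116758 264.91772174 194.88519231] [ 3.14089394e+00 -1.20250308e-04  1.71484583e+00]
skirt/bar [482.5 136.7  63.   16.   37.7] 234 151.7 [499.2 141.7 114.3  79.   16. ] 1321 122.5
rim [463.8 266.3  56.2  56.2   8.9] 2398 139.5
rim [463.8 266.3  56.2  56.2   8.9] 7153 132.8
```

The knob turned 60.2°, and the bar is back at its original height, so it's latched. Descending onto the bucket.

Emit:
{"name": "step_arm", "arguments": {"series": [-0.1,0.8,-24,0.005,0,0,0,-24,0,0,0,0,-24,0,0,0,0,-22,0,0,0,0,0,0,0.2,0,0,0,0,0.3,0,0,0,0,0.36,0,0,0,0,0.4,0,0,0,0,0.45,0,0,0,0,0.6,0,0,0,0,0.8,0,0,0,0,0.8,0,0,0,0,0.8], "squeeze": 25}}

```text
clock: 10.52
eef_pos: [463.8, 266.4, 101.9]
eef_rot: [3.141, -0.0, 1.724]
wrist_force: [-1.7, -0.1, 6.0]
finger_gap: 55.8
finger_force: 25.0
```

Emit:
{"name": "step_arm", "arguments": {"series": [0,0,3,0,0.8,0,0,6,0,0.8,0,0,8,0,0.8,0,0,8,0,0.8,0,0,8,0,0.8,0,0,8,0,0.8,0,0,8,0,0.8,0,0,8,0,0.8,0,0,8,0,0.8,0,0,8,0,0.8,0,0,8,0,0.8,0,0,4,0,0.8,0,0,0,0,0.8], "squeeze": 32}}

```text
clock: 12.15
eef_pos: [463.7, 266.3, 186.7]
eef_rot: [3.141, -0.0, 1.724]
wrist_force: [0.2, -0.2, -4.9]
finger_gap: 55.9
finger_force: 32.0
```

```bash
python3 - <<'E'
from m import *
s=manip.read_state(); print(s['eef_pos'],s['eef_rot'],s['wrist_force'],s['moment'])
p,d,w=cloud("top"); cv2.imwrite("pics/t3.png",p)
a=np.load("top2.npz")
# free-bench map
z=a['w'][...,2]; ok=(a['d']>0)&(z>4)&(z<300); q=a['w'][ok]
for c in [(340,20),(350,40),(350,60),(330,60),(330,40),(340,100)]:
    r=np.hypot(q[:,0]-c[0],q[:,1]-c[1]); k=r.argmin(); print(c,round(r.min()),q[k].round())
E
```

```text
[463.74584878 266.34867662 186.65067134] [ 3.14126651e+00 -1.39664101e-04  1.72376174e+00] [ 0.15347646 -0.16115988 -4.89260369] [-0.0098403  -0.12014595 -0.00917136]
(340, 20) 3 [337.  22.   7.]
(350, 40) 2 [349.  38.   7.]
(350, 60) 4 [353.  61.   7.]
(330, 60) 2 [332.  59.   4.]
(330, 40) 3 [327.  41.   5.]
(340, 100) 3 [338. 103.   4.]
```

View pics/t3.png

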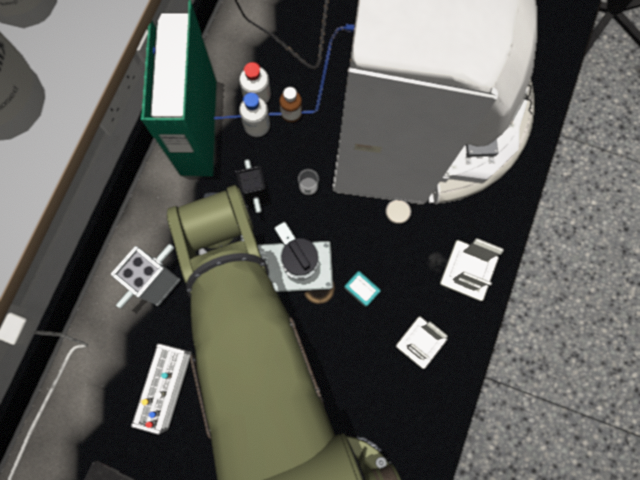

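The top view shows the bucket held under the arm at (215,230), clear of the fork, with the knob tongue at (285,233) still open. The bench around (350,40) is bare (only depth noise), about 105 mm from the box. I'll lift clear of the fork and carry it there.

Emit:
{"name": "step_arm", "arguments": {"series": [0,0,12,0,0.8,0,0,16,0,0.8,0,0,15,0,0.8,-6,-13,0,0,0.8,-12,-24,0,0,0.8,-14,-28,0,0,0.8,-14,-28,0,0,0.8,-14,-28,0,0,0.8,-14,-28,0,0,0.8,-14,-28,0,0,0.8,-12,-24,0,0,0.8,-8,-16,-6,0,0.8,-6,-10,-16,0,0.8,0,0,-25,0,0.8,0,0,-30,0,0.8,0,0,-30,0,0.8,0,0,-25,0,0.8,0,0,-14,0,0.8,0,0,-6,0,0.8,0,0,0,0,0.8]}}

```text
clock: 14.7
eef_pos: [349.4, 39.1, 77.5]
eef_rot: [-3.141, -0.0, 1.724]
wrist_force: [-0.6, -0.2, -3.7]
finger_gap: 56.0
finger_force: 32.0
```

Emit:
{"name": "step_arm", "arguments": {"series": [0,0,-2,0,0.8,0,0,-1.5,0,0.8,0,0,-1,0,0.8,0,0,-1,0,0.8,0,0,0,0,0.8]}}

```text
clock: 15.32
eef_pos: [349.8, 39.3, 72.1]
eef_rot: [3.142, 0.0, 1.724]
wrist_force: [-3.1, -0.7, 1.7]
finger_gap: 55.7
finger_force: 32.0
```

Emit:
{"name": "step_arm", "arguments": {"series": [0,0,-0.5,0,0.4,0,0,0,0,0.3,0,0,0,0,0.15,0,0,0,0,0,0,0,0,0,0,0,0,10,0,0,0,0,25,0,0,0,0,35,0,0,0,0,38,0,0,0,0,0,-0.16,0,0,0,0,-0.176,0,0,0,0,-0.176,0,0,0,0,-0.176,0,0,0,0,-0.176,0,0,0,0,-0.176,0,0,0,0,-0.176,0,0,0,0,-0.176,0,0,0,0,-0.176,0,0,0,0,0,0]}}

```text
clock: 17.7
eef_pos: [349.7, 39.3, 180.0]
eef_rot: [3.141, -0.001, 0.157]
wrist_force: [-0.6, -1.3, -1.1]
finger_gap: 94.2
finger_force: 0.0
```

```bash
python3 - <<'E'
from m import *
s=manip.read_state(); print(s['eef_pos'],s['eef_rot'],s['joints'])
p,d,w=cloud("wrist"); cv2.imwrite("pics/w4.png",p)
for zr in [(106,116),(98,116)]: print("rim",*comp(w,d,p,(0,640,0,330),zr))
E
```

```text
[349.69506027  39.31117976 179.988732  ] [ 3.14149449e+00 -5.89268821e-04  1.56889049e-01] [ 7.75636918e-03 -1.02365167e-01  2.08739830e+00 -1.04071149e-05
  1.15596221e+00  1.42166787e+00]
rim [350.5  38.5  56.3  56.    8.6] 2061 109.6
rim [350.5  38.5  56.5  55.9   8.8] 6109 102.9
```

View pics/w4.png

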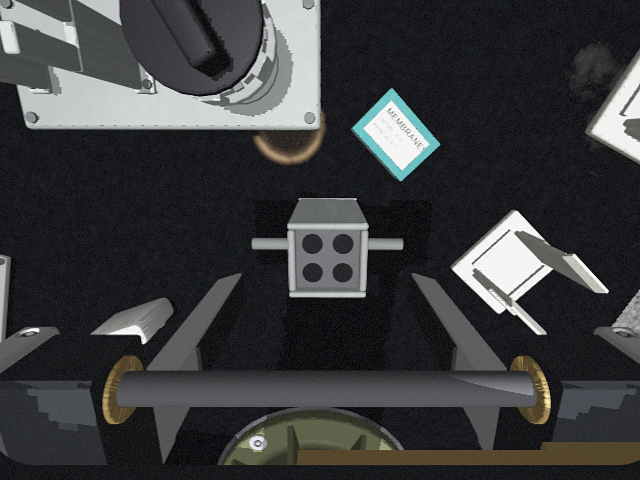

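The bucket stands upright on bare bench at (328,260) in the view. Its rim is level at 110 mm, centred at (350.5,38.5), with pins left and right along the closing line. Regrasping by the pin sides, tips 5 mm above the pins.

Emit:
{"name": "step_arm", "arguments": {"series": [0.8,-0.8,-20,-0.005,0,0,0,-25,0,0,0,0,-22,0,0,0,0,-13,0,0,0,0,0,0,0.2,0,0,0,0,0.3,0,0,0,0,0.36,0,0,0,0,0.4,0,0,0,0,0.5,0,0,0,0,0.7,0,0,0,0,0.8,0,0,0,0,0.8,0,0,0,0,0.8], "squeeze": 30}}

```text
clock: 19.38
eef_pos: [350.7, 38.5, 99.7]
eef_rot: [3.142, -0.0, 0.151]
wrist_force: [-1.6, -0.7, 5.6]
finger_gap: 56.2
finger_force: 30.0
```

Emit:
{"name": "step_arm", "arguments": {"series": [0,0,5,0,0.8,0,0,15,0,0.8,0,0,25,0,0.8,0,0,28,0,0.8,0,0,28,0,0.8,0,0,25,0,0.8,0,0,16,0,0.8,2,-15,0,-0.045,0.8,2,-26,0,-0.05,0.8,2,-27,0,-0.05,0.8,2,-27,0,-0.05,0.8,2,-27,0,-0.05,0.8,2,-27,0,-0.05,0.8,2,-27,0,-0.05,0.8,2,-27,0,-0.05,0.8,2,-21,0,-0.05,0.8,1,-14,0,0,0.8,0,0,0,0,0.8,0,0,0,0,0.8]}}

```text
clock: 21.75
eef_pos: [369.4, -198.9, 241.4]
eef_rot: [-3.141, 0.0, -0.293]
wrist_force: [0.3, 2.1, -4.6]
finger_gap: 55.8
finger_force: 30.0
```

```bash
python3 - <<'E'
from m import *
s=manip.read_state(); print(s['eef_pos'],s['eef_rot'],s['wrist_force'],s['moment'])
p,d,w=cloud("wrist"); cv2.imwrite("pics/w5.png",p)
# stall points near expected centre
c=np.array([513.4,-248.5]); near=np.hypot(w[...,0]-c[0],w[...,1]-c[1])<90
d2=np.where(near,d,0)
for n,zr,b in [("base",(7,17),90),("wall",(90,118),60)]:
    m=((d2>0)&(w[...,2]>zr[0])&(w[...,2]<zr[1])&(p.max(-1)>b)).astype(np.uint8)
    k,l,st,_=cv2.connectedComponentsWithStats(m)
    for i in range(1,k):
        if st[i,4]>150:
            q=w[l==i]; print(n,cv2.minAreaRect(q[:,:2].astype(np.float32)),st[i,4],np.median(q[:,2]))
print("rim",*comp(w,d,p,(0,640,0,330),(s['eef_pos'][2]+6,s['eef_pos'][2]+16)))
E
```

```text
[ 369.39798382 -198.9222554   241.3795102 ] [-3.14132990e+00  3.38882477e-04 -2.93313087e-01] [ 0.29470931  2.1184508  -4.61179086] [ 0.09221196 -0.00109529 -0.01695845]
base ((513.5419921875, -248.0809783935547), (100.04602813720703, 109.50598907470703), 73.02611541748047) 7547 12.042362333215351
wall ((544.5712890625, -257.343994140625), (59.56055450439453, 1.888451337814331), 72.56329345703125) 376 94.86461909689817
wall ((479.26171875, -237.66903686523438), (59.980716705322266, 8.676288604736328), 73.12199401855469) 798 114.419101194046
rim [ 379.9 -201.7   79.8   35.2   74. ] 3290 251.3
```

View pics/w5.png

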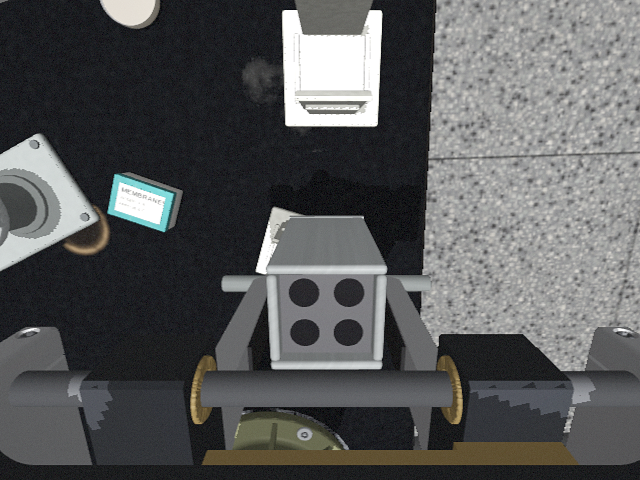

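The view shows stall B at (332,70) and the held bucket at (327,320), level. Stall depth from here gives (513.5,-248.1), 73.0°, with a 100 x 110 base, which agrees with the other views. I'll move over it and start down, pausing just inside the lips.

Emit:
{"name": "step_arm", "arguments": {"series": [9,-3.3,0,-0.003,0.8,18,-6,0,0,0.8,25,-8.5,0,0,0.8,28,-9.5,0,0,0.8,28,-9.5,0,0,0.8,20,-7,0,0,0.8,11,-4,0,0,0.8,5,-1.5,0,0,0.8,0,0,0,0,0.8,0,0,0,0,0.8]}}

```text
clock: 23.05
eef_pos: [513.2, -248.7, 241.6]
eef_rot: [3.142, -0.0, -0.297]
wrist_force: [0.2, -0.3, -4.8]
finger_gap: 55.6
finger_force: 30.0
```

```bash
python3 - <<'E'
from m import *
s=manip.read_state(); print(s['eef_pos'],s['eef_rot'],s['wrist_force'])
p,d,w=cloud("wrist"); z0=s['eef_pos'][2]
m=((d>0)&(abs(w[...,2]-z0-10.3)<4)).astype(np.uint8); m[380:]=0; m[:,:255]=0; m[:,395:]=0
q=w[m>0]; print("rim",cv2.minAreaRect(q[:,:2].astype(np.float32)))
a=np.c_[q[:,:2]-q[:,:2].mean(0),np.ones(len(q))]; print("tilt",np.linalg.lstsq(a,q[:,2],rcond=None)[0])
E
```

```text
[ 513.15117572 -248.67219837  241.62581392] [ 3.14154433e+00 -9.60646646e-05 -2.97271337e-01] [ 0.17077098 -0.30446689 -4.84166894]
rim ((513.4942626953125, -247.4567413330078), (66.15225982666016, 56.23029327392578), 73.09567260742188)
tilt [1.15540580e-03 6.17888785e-04 2.51300482e+02]
```

Emit:
{"name": "step_arm", "arguments": {"series": [0.2,0.4,-8,0,0.8,0,0,-12,0,0.8,0,0,-10,0,0.8,0,0,-8,0,0.8,0,0,-8,0,0.8,0,0,-8,0,0.8,0,0,-8,0,0.8,0,0,0,0,0.8]}}

```text
clock: 24.1
eef_pos: [513.5, -248.3, 178.8]
eef_rot: [-3.141, 0.001, -0.297]
wrist_force: [-0.8, -0.0, -3.7]
finger_gap: 56.2
finger_force: 30.0
```

Inside the lips with no side force. Continuing.

Emit:
{"name": "step_arm", "arguments": {"series": [0,0,-8,0,0.8,0,0,-8,0,0.8,0,0,-8,0,0.8,0,0,-8,0,0.8,0,0,-8,0,0.8,0,0,-8,0,0.8,0,0,-7,0,0.8,0,0,-4,0,0.8,0,0,-3,0,0.8,0,0,0,0,0.8]}}

```text
clock: 25.35
eef_pos: [513.7, -248.4, 117.4]
eef_rot: [-3.142, 0.0, -0.297]
wrist_force: [-0.3, -0.1, -4.2]
finger_gap: 55.9
finger_force: 30.0
```

Emit:
{"name": "step_arm", "arguments": {"series": [0,0,-2,0,0.8,0,0,-1.5,0,0.8,0,0,-1,0,0.8,0,0,-1,0,0.8,0,0,-0.5,0,0.8,0,0,0,0,0.8]}}

```text
clock: 26.1
eef_pos: [513.8, -248.4, 111.8]
eef_rot: [3.142, -0.0, -0.297]
wrist_force: [-2.0, 0.9, 2.2]
finger_gap: 55.4
finger_force: 30.0
```

Contact came at the expected height of 111.7. Releasing and rising.

Emit:
{"name": "step_arm", "arguments": {"series": [0,0,-0.3,0,0.4,0,0,0,0,0.3,0,0,0,0,0.15,0,0,0,0,0,0,0,0,0,0,0,0,0,0,0,0,0,8,0,0,0,0,20,0,0,0,0,35,0,0,0,0,40,0,0,0,0,40,0,0,-30,10,0,0,0,-40,14,0,0,0,-40,14,0,0,0,-10,0,0,0,0,0,0,0,0,0]}}

```text
clock: 28.1
eef_pos: [393.9, -210.8, 254.9]
eef_rot: [3.141, -0.001, -0.298]
wrist_force: [-0.1, 0.7, -0.8]
finger_gap: 93.8
finger_force: 0.0
```

```bash
python3 - <<'E'
from m import *
s=manip.read_state(); print(s['eef_pos'],s['wrist_force'])
p,d,w=cloud("wrist"); cv2.imwrite("pics/w6.png",p)
near=np.hypot(w[...,0]-513.5,w[...,1]+248.1)<75
for zr in [(118.5,127),(98,117)]:
    m=(near&(d>0)&(w[...,2]>zr[0])&(w[...,2]<zr[1])); q=w[m]; print(cv2.minAreaRect(q[:,:2].astype(np.float32)),np.median(q[:,2]))
p,d,w=cloud("top")
print("bar",*comp(w,d,p,(270,335,225,300),(147,162)))
for n,win,zr in [("box",(340,385,265,310),(15,40)),("beaker",(292,325,160,200),(20,70)),("dish",(380,415,197,225),(6,20))]: print(n,*comp(w,d,p,win,zr))
a=np.load("top0.npz")
for n,win,zr in [("box0",(340,385,265,310),(15,40)),("beaker0",(292,325,160,200),(20,70)),("dish0",(380,415,197,225),(6,20))]: print(n,*comp(a['w'],a['d'],a['p'],win,zr))
E
```

```text
[ 393.88850921 -210.75514308  254.91492386] [-0.10376804  0.72615794 -0.75810742]
((513.1831665039062, -248.02890014648438), (56.00990295410156, 55.2529296875), 72.88954162597656) 121.69691444123941
((514.0758666992188, -248.23228454589844), (59.81509017944336, 81.41793823242188), 73.06441497802734) 114.20845350683524
bar [482.7 136.6  63.6  16.1  38. ] 235 151.6
box [443.6  -6.8  64.5  47.3  53.8] 614 28.7
beaker [677.3 139.8  44.1  43.8  63.2] 223 42.2
dish [635.  -76.7  56.9  55.7  87.8] 468 14.1
box0 [444.3  -6.9  64.7  47.8  53.2] 613 28.8
beaker0 [677.2 139.5  44.8  43.8  38.8] 223 41.2
dish0 [635.2 -79.7  62.2  55.2  86.9] 472 14.2
```

View pics/w6.png

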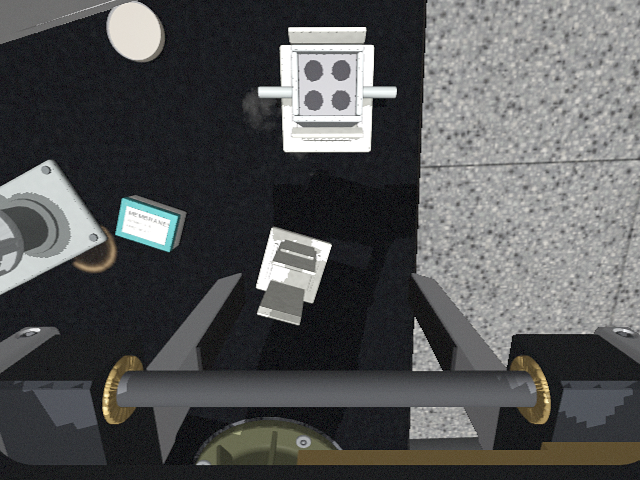

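The view shows the bucket standing square in stall B at (327,90). Its rim is level at 121.7 mm (122 expected) and the pins stick out of the open ends. The knob is still latched open, the bystanders are unmoved and the gripper is clear.

```bash
python3 -c "
from cell import manip
print(manip.sign_off())"
```

```text
the job is handed in; nothing more can be done
None
```

The job is done and handed in: the knob is latched at its open stop, the bucket stands fully down in the 110 x 100 mm stall, the box, beaker and dish are undisturbed, and it took about 28 s.

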